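Show the collared sleeve to the bench camera

ROBOT

A 6-joint arm with a two-finger parallel gripper is mounted at the origin on the work surface. World frame = base frame: x ahead of the robot, y to its left, z up, the work surface at z = 0. Lengths are in m, angles in rad, forces in N, time in s.
With the tool pointing down it reaches from about 0.325 to 0.9 m from the base axis. Payload 6.1 kg.
Tool frame: the origin (TCP) lies midway between the tips of the shut fingers; the grasp point (between the pads) lies arm.tcp_to_grasp behind it (arm.tcp_to_grasp is the distance from the TCP to the grasp point, in m); y points along the fingers, x is the direction in which the jaws open and shut, and the axes are right-handed (so a half turn about y gives the same grasp; the last joint's range is limited). The gripper opens to 87 mm and grips with 3 to 60 N. Pads are 19 mm wide; open, the fingers measure 117 mm over their backs; the gripper's body (75 mm by 190 mm) begins 51 mm behind the grasp point.
Start: joints at [-1.378, 0.22, 1.526, -0, 1.395, -0.126], TCP at [0.196, -0.594, 0.185] pointing down, gripper open.
Joint ranges: [-2.98, 2.98], [-0.91, 2.08], [0.09, 2.57], [-1.24, 4.39], [0.2, 2.65], [-2.68, 2.68]. Speed limits (rad/s): [2.57, 2.57, 3.01, 3.14, 3.14, 3.14].

INTERFACE

Orientations are given as a rotation vector (axis times angle).
In Python, from rig import arm gives the robot as it stands.
- The arm moves only by the tool jog_arm, never from a script. Its argument "rows" is a list of rows, each a list of 2 entries, a list of its own where there are three numbers: the shift along the tool's x, y, z each as a share of 1000 mm, from -1 to 1, then the turn, a rotation vector about the tool's x, y, z each as a share of pi/2 rad, from -1 to 1. In form: [[[tx, ty, tz], [rx, ry, rz]], ...]. A call has 1 to 20 rows; each row is the pose to reach, as a shift and turn from the pose commanded when the call began, along the tool's axes at that moment; what a row does not reach only later rows make up. A row lasts 1/12 s, in which the tool goes at most 41.7 mm and 7.16 degrees, less where a joint would pass 70% of its speed; a pose out of reach is approached as far as the arm can. A call with a number of a shift or a turn outside -1 to 1 is refused whole. A call with a gripper value outside its range is refused whole. "jaw" is the opening, from 0 (shut) to 1 (fully open), set as the call begins (left out, the last holds). The fingers move at their own pace and stop on an object; "grip_force" is the grip in N (left out, the last holds). Time passes only in rows, so rows that repeat a pose let the fingers close. It gives the time, the measured TCP pose, the force and the opening at its end, in the units of the state.
- arm.get_state(): the state, without advancing time (a new reading comes with each control period).
- arm.read_camera(name): name is "scene" or "top" or "wrist"; returns a dict with "pixels" (384x512x3 uint8, red, green, blue), "mtx" (3x3 intrinsics, pixels), "dist_coeffs" ([k1, k2, p1, p2, k3] as OpenCV has them; the pictures are not rectified), "R" (3x3) and "t" (3): a world point X has camera coordinates R X + t; the wrist camera has in their place "mount" (4x4, takes a point from camera to tool coordinates, whose origin is the TCP and whose axes are the tool frame's). Camera axes: x right, y down, z forward; pixel columns grow to the right and rows downward; lengths in m; the calibration is good to about 2 mm. A picture is of the moment at which its call begins: read the wrist's pose just before it. There is no depth.
- arm.hand_in(): hands the job in, once; it reports no verdict.
The state is a dict: "time": time; "joint_positions": joint angles; "joint_velocities": joint speeds; "effort": joint torques, N m; "tcp_pos": TCP position; "ee_rot": TCP orientation; "contact_force": force on the tool from outside, world axes, zero at the start; "wrist_torque": the same for the moment, N m; "finger_gap": finger opening in m.
Only numpy, scipy, OpenCV 4.12 (cv2) and the standard library are available. Lean on these libraries where they do the work, as an engineer would, in place of code of your own. Each camera call takes 0.05 s, during which the arm holds its last target.

TASK

Switch the dial machine off by pushing the toggle lever on the grey box at its right side fully over, away from you. Then lift the collared sleeve out of the dial (the only sleeve with a collar round it) and present it to the bench camera: lower end facing the lens squarely, centred in front of it and 90 mm from the glass. Finish there, still holding the sleeve steady in the air; do not touch the camera, and leave the other sleeves in the dial and everything else on the bench where they are.

Things in the scene. Friction and masses are not known exactly. Their poses are not given: they have to be found in the camera images.
- lever (a joint): machine's toggle lever, rad: 0 to 0.15 at the start (on), 1.0 fully over (off). Stays where it is left; about 1 N at its tip moves it. A steel rod, 10 mm thick, swinging in the machine's x-z plane: it leans 0.5 rad towards the machine's -x at 0 and 0.5 rad towards +x at 1.0.
- lever_tip (a point): centre of the lever's black ball end (26 mm diameter), 80 mm from the pivot, which lies at x 0, y -140, z 72 mm in the machine's frame, in a dark block 70 mm (x) by 50 mm (y) by 25 mm high on the 50 mm high grey box. The ball is 142 mm above the table at both ends of its travel, 152 mm midway.
- machine: fixed stainless housing 200 x 200 mm, 120 mm high, with the grey switch box (90 mm in x, 75 mm in y, 50 mm high) against its -y side; origin at the centre of the housing's underside on the table, x pointing away from its front panel (roughly away from the robot), y to the left, z up.
- dial: fixed (not turning) round aluminium dial, 172 mm diameter; origin on its axis at the top of the housing, 120 mm above the table, z up, any yaw. Its upper face is 16 mm above its origin and carries six open cups (nests) on a circle of 60 mm radius, 60 degrees apart, the first on the dial's x axis: outer diameter 37, inner 29, height 12 mm. Four hold sleeves.
- collared_sleeve: the part to show: aluminium sleeve standing loosely in a nest, 26 mm diameter, 75 mm tall, bore 19 mm (solid to the touch), 49 to 98 g, with a collar of 40 mm diameter from 36 to 43 mm above its lower end; 32 mm of plain barrel above it to grip, fingers best along the dial's radius. Origin: centre of its lower end, 136 mm above the table; z along its axis (up).
- sleeve_top (a point): centre of the collared sleeve's upper end, 75 mm along its z from its origin.
- view_point (a point): the point in the air where the centre of the sleeve's lower end belongs: on the camera's optical axis, 90 mm in front of the lens glass, about 218 mm above the table. Its z axis is the optical axis pointing out of the lens (up and towards the robot, 38 degrees from vertical); the sleeve's z is to point the same way.
- lens (a point): centre of the lens glass, in a white ring light of 62 mm outer diameter; same axes as view_point.
- camera_stand: fixed bench camera: 110 x 110 mm dark base plate, a yoke and a black camera head that looks up at a slant; origin at the centre of the plate's underside; it looks towards its own -x. The pivot of the head is 100 mm above the origin, the lens glass 60 mm from the pivot along the optical axis.
- plain_sleeve_1: plain straight aluminium sleeve without collar, the first of two alike, outer diameter 26 mm, 75 mm tall, standing in a dial nest; origin at the centre of its lower end, z along its axis (up). Leave it in its nest.
- plain_sleeve_2: plain straight aluminium sleeve without collar, the second of two alike, outer diameter 26 mm, 75 mm tall, standing in a dial nest; origin at the centre of its lower end, z along its axis (up). Leave it in its nest.
- short_sleeve: plain straight aluminium sleeve without collar, shorter than the rest, outer diameter 26 mm, 50 mm tall, standing in a dial nest; origin at the centre of its lower end, z along its axis (up). Leave it in its nest.
- spare_sleeve: bystander, to be left alone: plain sleeve, 26 mm diameter, 75 mm tall, standing on the bench; origin at its underside.
- jar: bystander, to be left alone: jar with black cap, 56 mm diameter, 70 mm tall, origin at its underside.
- wrench: bystander, to be left alone: steel wrench, 160 mm long, lying along its x.
- screwdriver: bystander, to be left alone: screwdriver with black handle, 170 mm long, lying along its x.
- adapter: bystander, to be left alone: black power adapter block, 50 x 75 x 34 mm, origin at its underside.
Things that resemble listed ones, but are neither listed nor needed, are in the scene too. What is shaped like the collared_sleeve but pink or turquoise is not meant.

How it is judged:
On the way, in this order (a step that is already met when the one before it is completed fails the run):
1. the lever is pushed fully over: machine off (value of joint lever above 0.9 rad), for 0.2 s.
2. the collared sleeve is lifted clear of its nest, held in the fingers, machine still off (z of collared_sleeve in the frame of dial above 0.045 m and contact force between collared_sleeve and the fingers above 0.5 N and value of joint lever above 0.85 rad), for 0.2 s.
At the end, for the whole second after the job is handed in: Ends holding: lever over 0.85 rad; sleeve still, in the fingers only, lower end within 15 mm of the view point facing the lens, axis within 10 degrees of the optical axis, touching neither camera nor other sleeves; other sleeves upright within 15 mm, bystanders within 30 mm of their start (value of joint lever above 0.85 rad and distance between collared_sleeve and view_point below 0.015 m and angle between the z axis of collared_sleeve and the z axis of view_point, either way round below 0.18 rad and z of sleeve_top in the frame of view_point above 0.03 m and height (world z) of collared_sleeve above 0.12 m and contact force between collared_sleeve and the fingers above 1 N and contact force between collared_sleeve and camera_stand below 0.1 N and linear speed of collared_sleeve below 0.03 m/s and angular speed of collared_sleeve below 0.3 rad/s and distance of each of plain_sleeve_1, plain_sleeve_2, short_sleeve from where it was at the start of the episode below 0.015 m and distance of each of spare_sleeve, jar, wrench, screwdriver, adapter from where it was at the start of the episode below 0.03 m and angle between each of plain_sleeve_1, plain_sleeve_2, short_sleeve's own z axis and vertical below 0.3 rad and contact force between collared_sleeve and plain_sleeve_1 below 0.1 N and contact force between collared_sleeve and plain_sleeve_2 below 0.1 N and contact force between collared_sleeve and short_sleeve below 0.1 N); the arm keeps its last pose, push and grip.
It fails at once if the camera is touched (contact force between camera_stand and anything else above 1 N).
It fails at once if another sleeve is taken out of its nest (distance of any of plain_sleeve_1, plain_sleeve_2, short_sleeve from where it was at the start of the episode above 0.025 m).
It fails at once if the sleeve is moved before the machine is off (distance of collared_sleeve from where it was at the start of the episode above 0.02 m and value of joint lever below 0.8 rad).
It fails at once if a bystander on the bench is displaced (distance of any of spare_sleeve, jar, wrench, screwdriver, adapter from where it was at the start of the episode above 0.04 m).
It also fails if it takes over 38 s, if anything falls off the work surface, if the arm or the gripper's body presses on something with over 40 N, if the wrist force passes 120 N, or if a joint passes its speed limit or range.

## Working session

There is one attempt and no reset: what is moved stays moved. The work goes in short steps, Python scripts to look and compute and a tool call to move; the robot and the scene stay as the last step left them, time stands still between calls to the robot, and variables do not carry over. Pictures are saved under pics/ and viewed, and the job is handed in when it is done.

Besides the shell and the picture viewer there is one more tool, called after "Request:" by a JSON object that holds its "name" and its "arguments", one argument or row to a line. jog_arm: Moves the arm, as the interface text tells. Shift numbers are shares of 1000 mm and turn numbers shares of pi/2 rad, none past 1 either way. Its arguments: {"type":"object","properties":{"rows":{"type":"array"},"jaw":{"type":"number"},"grip_force":{"type":"number"}},"required":["rows"]}

```bash
mkdir -p pics; ls
python3 - <<'E'
from rig import arm
import cv2,numpy as np
print(arm.get_state(), arm.tcp_to_grasp)
for n in ["scene","top","wrist"]:
    d=arm.read_camera(n)
    cv2.imwrite(f"pics/{n}0.png",d["pixels"][:,:,::-1])
    np.savez(f"{n}0.npz",**d)
    print(n,{k:np.round(v,4).tolist() for k,v in d.items() if k!="pixels"})
E
```

```text
pics
{'time': 0.0, 'joint_positions': array([-1.37808692e+00,  2.21216873e-01,  1.52761212e+00,  4.40271398e-06,
        1.39468057e+00, -1.26070414e-01]), 'joint_velocities': array([-2.10125343e-03,  8.23224297e-04, -1.04084887e-04, -6.60367730e-04,
       -8.27949559e-05,  1.49668239e-03]), 'effort': array([ 1.16186591e-03, -4.94607210e+01, -3.87376285e+01,  7.03094364e-02,
        5.72176860e-02, -1.39105200e-04]), 'tcp_pos': array([ 0.19576317, -0.592828  ,  0.18384251]), 'ee_rot': array([-1.34196114,  0.97220778, -0.96989266]), 'contact_force': array([-0.334443 ,  0.78945  ,  0.1539435]), 'wrist_torque': array([ 0.0180808 , -0.03128607, -0.00640832]), 'finger_gap': 0.08662047679569698} 0.0187
scene {'mtx': [[367.1876, 0.0, 250.9975], [0.0, 367.1876, 191.2537], [0.0, 0.0, 1.0]], 'dist_coeffs': [-0.0206, 0.0, 0.0, 0.0, 0.0], 'R': [[-0.6931, 0.7208, -0.0077], [0.5648, 0.5364, -0.6271], [-0.4479, -0.439, -0.7789]], 't': [0.3918, -0.1988, 1.3721]}
top {'mtx': [[388.723, 0.0, 256.2084], [0.0, 388.723, 191.9589], [0.0, 0.0, 1.0]], 'dist_coeffs': [-0.053, 0.0, 0.0, 0.0, 0.0], 'R': [[-0.0131, -0.9999, 0.0013], [-0.9901, 0.0127, -0.1398], [0.1398, -0.0031, -0.9902]], 't': [-0.0111, 0.5644, 1.3256]}
wrist {'mtx': [[324.0894, 0.0, 255.5655], [0.0, 324.0894, 189.9554], [0.0, 0.0, 1.0]], 'dist_coeffs': [-0.0921, 0.0, 0.0, 0.0, 0.0], 'mount': [[1.0, 0.0007, -0.0003, 0.0015], [0.0004, -0.2408, 0.9706, -0.2012], [0.0006, -0.9706, -0.2408, 0.0658], [0.0, 0.0, 0.0, 1.0]]}
```

View pics/scene0.png

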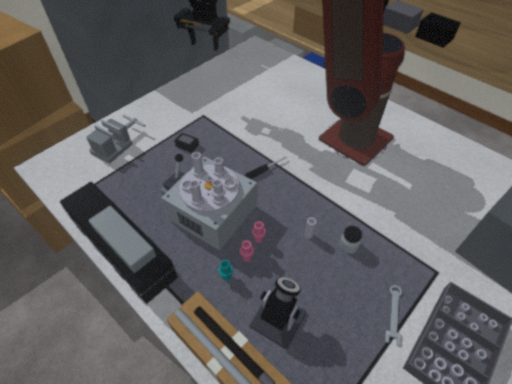

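View pics/top0.png

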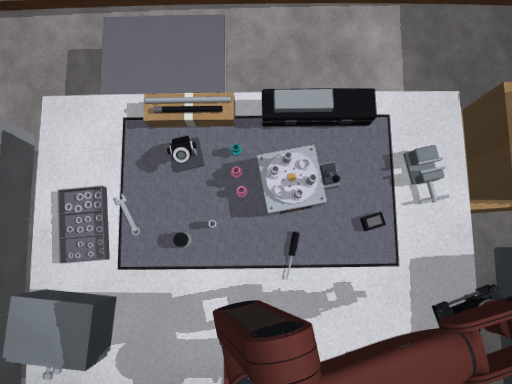

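View pics/wrist0.png

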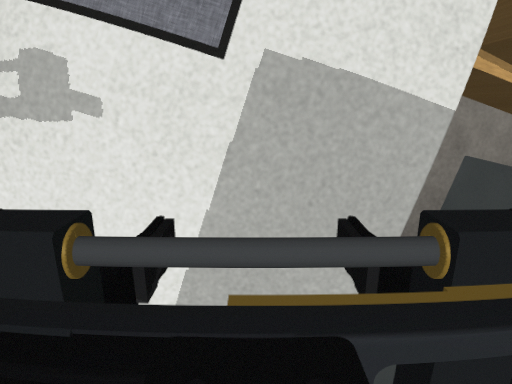

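The top view shows the machine at (292,180), the lever at (336,178), the bench camera at (183,152), the pink and turquoise decoys at (237,171), (242,191) and (236,149), the jar at (181,240) and the spare sleeve at (212,224). Next I'll enlarge both views.

Run:
```python
import cv2
a=cv2.imread("pics/top0.png")[130:230,230:360]; cv2.imwrite("pics/top0c.png",cv2.resize(a,None,fx=6,fy=6,interpolation=cv2.INTER_CUBIC))
a=cv2.imread("pics/scene0.png")[135:250,150:280]; cv2.imwrite("pics/scene0c.png",cv2.resize(a,None,fx=5,fy=5,interpolation=cv2.INTER_CUBIC))
a=cv2.imread("pics/top0.png")[120:190,140:240]; cv2.imwrite("pics/top0d.png",cv2.resize(a,None,fx=6,fy=6,interpolation=cv2.INTER_CUBIC))
a=cv2.imread("pics/scene0.png")[265:350,240:340]; cv2.imwrite("pics/scene0d.png",cv2.resize(a,None,fx=6,fy=6,interpolation=cv2.INTER_CUBIC))
```

```text
(no output)
```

View pics/top0c.png

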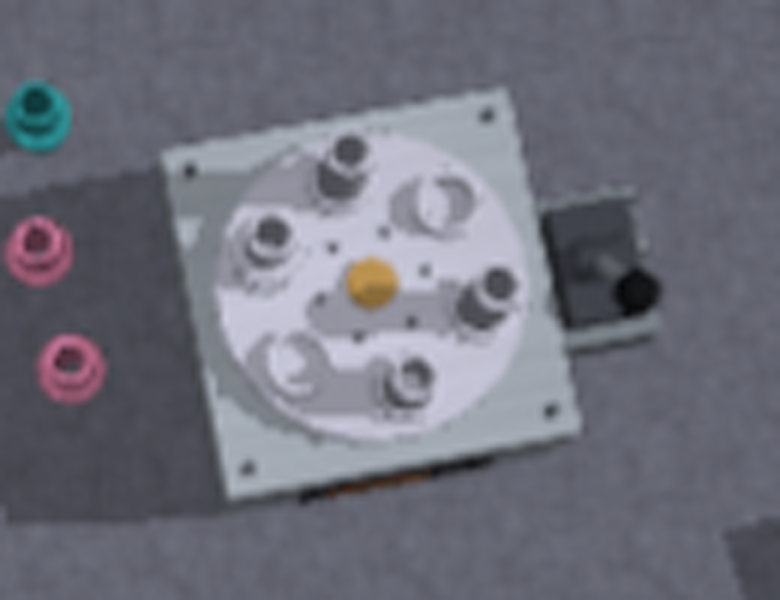

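View pics/scene0c.png

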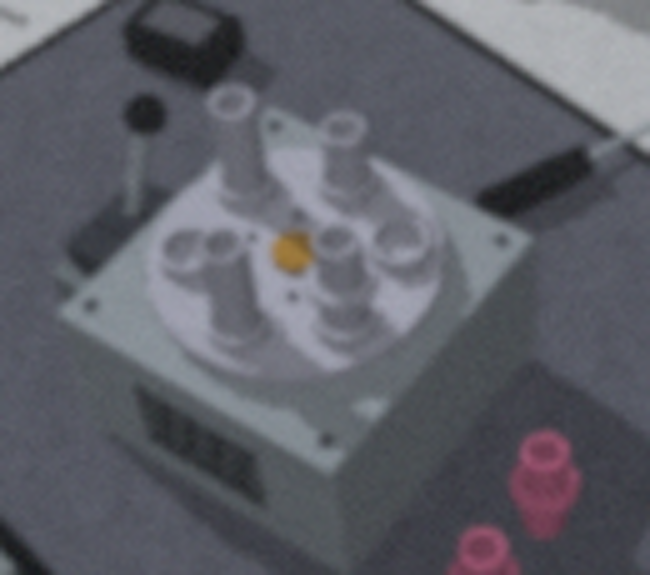

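View pics/top0d.png

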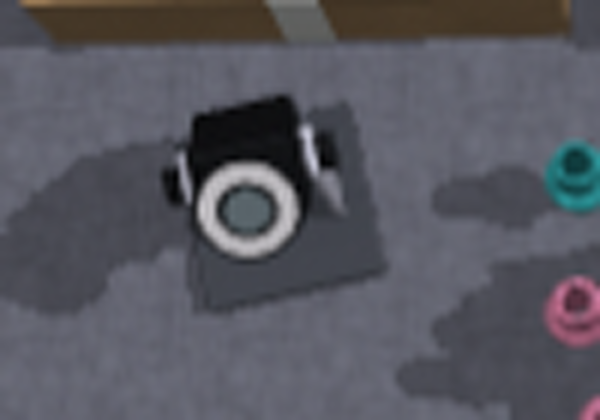

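View pics/scene0d.png

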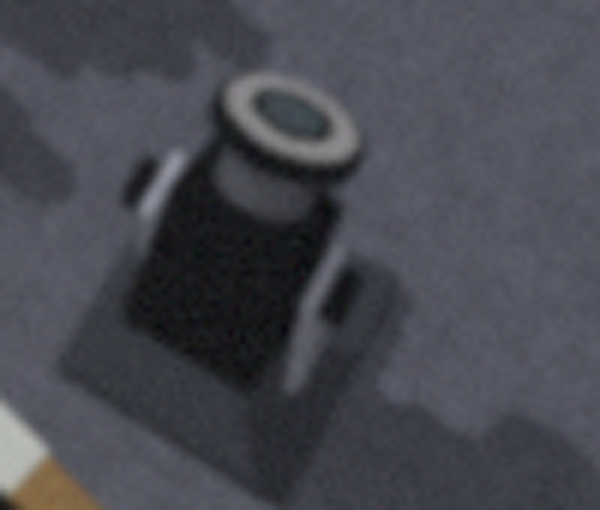

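In the enlarged crops, the four sleeves in the dial (top pixels) are at (275,169), (288,155), (313,178) and (299,193). Only the one at (275,169) has a collar. The scene view agrees: it is at (217,183), nearest the pink decoys, with its collar at (218,193). Now I'll measure.

```bash
cat > h.py <<'E'
import numpy as np,cv2
from scipy.spatial.transform import Rotation as Ro
def load(n): return dict(np.load(n+".npz"))
def ray(d,uv,T=None):
    u=cv2.undistortPoints(np.array(uv,float).reshape(-1,1,2),d["mtx"],d["dist_coeffs"]).reshape(-1,2)
    v=np.c_[u,np.ones(len(u))]
    if "R" in d: return -d["R"].T@d["t"], v@d["R"]
    M=T@d["mount"]; return M[:3,3], v@M[:3,:3].T
def plane(d,uv,z,T=None):
    o,v=ray(d,uv,T); return o+v*((z-o[2])/v[:,2:])
def tri(d1,uv1,d2,uv2,T1=None,T2=None):
    o1,v1=ray(d1,uv1,T1);o2,v2=ray(d2,uv2,T2);out=[]
    for a,b in zip(v1,v2):
        s=np.linalg.lstsq(np.c_[a,-b],o2-o1,rcond=None)[0]
        p,q=o1+s[0]*a,o2+s[1]*b; out.append(np.r_[(p+q)/2,np.linalg.norm(p-q)])
    return np.array(out)
def proj(d,X):
    return cv2.projectPoints(np.array(X,float).reshape(-1,3),cv2.Rodrigues(d["R"])[0],d["t"],d["mtx"],d["dist_coeffs"])[0].reshape(-1,2)
E
python3 - <<'E'
from h import *
np.set_printoptions(precision=4,suppress=True)
t=load("top0");s=load("scene0")
c=lambda p,x,y,f:np.array(p)/f+[x,y]-0.4
tc=c([(163,155),(505,90),(582,432),(230,500)],230,130,6)
P=plane(t,tc,.12);print("housing",P,np.linalg.norm(P-np.roll(P,-1,0),axis=1),P.mean(0))
# front is -x side: corners 4->3 edge is -y direction; 
e=(P[0]-P[3])+(P[1]-P[2]);print("yaw x",np.degrees(np.arctan2(e[1],e[0])))
e=(P[0]-P[1])+(P[3]-P[2]);print("yaw y-90",np.degrees(np.arctan2(e[1],e[0]))-90)
print("scene corners",plane(s,c([(268,108),(530,238),(332,470),(60,315)],150,135,5),.12))
top=c([(270,235)],230,130,6);st=c([(337,238)],150,135,5)
print("sleeve top",plane(t,top,.211),plane(s,st,.211),tri(t,top,s,st))
lt=c([(636,289)],230,130,6);ls=c([(145,113)],150,135,5)
print("lever ball",plane(t,lt,.142),tri(t,lt,s,ls))
L=c([(248,209)],140,120,6);S=c([(292,113)],240,265,6)
print("lens",plane(t,L,.147),plane(s,S,.147),tri(t,L,s,S))
# ring by mask
for n,d,box in(("t",t,(165,140,35,35)),("s",s,(270,272,40,30))):
    x,y,w,h=box;im=d["pixels"][y:y+h,x:x+w].astype(int);m=(im.min(2)>135).astype(np.uint8)
    cs=cv2.findContours(m,cv2.RETR_EXTERNAL,cv2.CHAIN_APPROX_NONE)[0];k=max(cs,key=cv2.contourArea)
    el=cv2.fitEllipse(k);print(n,np.array(el[0])+[x,y],el[1:])
bp=c([(350,100),(385,268),(205,312)],140,120,6);B=plane(t,bp,0.008);print("plate",B,(B[0]+B[2])/2,np.linalg.norm(np.diff(B,axis=0),axis=1))
e=B[0]-B[1];print("cam yaw",np.degrees(np.arctan2(e[1],e[0])));e=B[2]-B[1];print(np.degrees(np.arctan2(e[1],e[0]))-90)
bs=c([(58,368),(282,505),(410,290)],240,265,6);B=plane(s,bs,0.008);print("plate s",B,(B[0]+B[2])/2)
E
```

```text
housing [[ 0.6764 -0.0217  0.12  ]
 [ 0.7115 -0.2142  0.12  ]
 [ 0.5177 -0.2499  0.12  ]
 [ 0.4829 -0.0557  0.12  ]] [0.1957 0.197  0.1973 0.1965] [ 0.5971 -0.1354  0.12  ]
yaw x 10.223023006952285
yaw y-90 10.251334716860072
scene corners [[ 0.5243 -0.2462  0.12  ]
 [ 0.4888 -0.0535  0.12  ]
 [ 0.6798 -0.0185  0.12  ]
 [ 0.7159 -0.2089  0.12  ]]
sleeve top [[ 0.6117 -0.0757  0.211 ]] [[ 0.6147 -0.0742  0.211 ]] [[ 0.6127 -0.0762  0.2076  0.0008]]
lever ball [[ 0.5933 -0.2784  0.142 ]] [[ 0.5928 -0.2778  0.1444  0.0003]]
lens [[0.6767 0.2276 0.147 ]] [[0.6772 0.2295 0.147 ]] [[0.6768 0.2285 0.1451 0.0014]]
t [180.7599 154.5946] ((13.976222038269043, 15.463260650634766), 89.18488311767578)Traceback (most recent call last):
  File "<stdin>", line 21, in <module>
cv2.error: OpenCV(4.12.0) /io/opencv/modules/imgproc/src/shapedescr.cpp:361: error: (-201:Incorrect size of input array) There should be at least 5 points to fit the ellipse in function 'fitEllipseNoDirect'
```

Run:
```python
from h import *
np.set_printoptions(precision=4,suppress=True)
t=load("top0");s=load("scene0")
c=lambda p,x,y,f:np.array(p)/f+[x,y]-0.4
bp=c([(350,100),(385,268),(205,312)],140,120,6);B=plane(t,bp,0.008);print("plate",B,(B[0]+B[2])/2,np.linalg.norm(np.diff(B,axis=0),axis=1))
e=B[0]-B[1];print("cam yaw",np.degrees(np.arctan2(e[1],e[0])));e=B[2]-B[1];print(np.degrees(np.arctan2(e[1],e[0]))-90)
bs=c([(58,368),(282,505),(410,290)],240,265,6);B=plane(s,bs,0.008);print("plate s",B,(B[0]+B[2])/2,np.linalg.norm(np.diff(B,axis=0),axis=1))
for i,j in((0,1),(1,2)):
    e=B[i]-B[j];print(np.degrees(np.arctan2(e[1],e[0])))
print(Ro.from_rotvec([-1.34196114,  0.97220778, -0.96989266]).as_matrix())
for n,p in (("spare",(212,224)),("jar",(181,240)),("decoy",(242,191)),("decoy",(236.5,171)),("turq",(236.5,149))): print(n,plane(t,[p],.07))
o=[p for p in c([(350,150),(499,285),(411,375)],230,130,6)];print(plane(t,o,.211))
```

```text
plate [[0.7782 0.193  0.008 ]
 [0.6728 0.1707 0.008 ]
 [0.6471 0.2797 0.008 ]] [0.7127 0.2363 0.008 ] [0.1077 0.1119]
cam yaw 11.920615003722661
13.238416601522303
plate s [[0.7781 0.1986 0.008 ]
 [0.755  0.3033 0.008 ]
 [0.6488 0.2854 0.008 ]] [0.7135 0.242  0.008 ] [0.1072 0.1077]
-77.57489466022984
9.606856435335137
[[ 0.3134 -0.0004  0.9496]
 [-0.9496  0.0019  0.3134]
 [-0.0019 -1.      0.0002]]
spare [[0.4519 0.1333 0.07  ]]
jar [[0.3991 0.2382 0.07  ]]
decoy [[0.5639 0.0304 0.07  ]]
decoy [[0.634  0.0489 0.07  ]]
turq [[0.7122 0.0485 0.07  ]]
[[ 0.6561 -0.1181  0.211 ]
 [ 0.5841 -0.1931  0.211 ]
 [ 0.5379 -0.1464  0.211 ]]
```

Results:
- **Machine:** centre about (0.5995, -0.1335), yaw 10.2°. The measured side is 197 mm against the true 200.
- **Collared sleeve:** 59 mm from the dial axis (should be 60), top height about 0.208–0.211.
- **Lens:** about (0.677, 0.229, 0.146) against the expected height of 0.147.
- **Camera yaw:** about 12°.

Lever first.

```bash
cat >> h.py <<'E'
C=np.array([.5995,-.1335]);Y=np.radians(10.2)
def mach(x,y): return C+np.array([[np.cos(Y),-np.sin(Y)],[np.sin(Y),np.cos(Y)]])@[x,y]
def down(az):  # tool y down, tool x at azimuth az (deg)
    a=np.radians(az);x=np.array([np.cos(a),np.sin(a),0]);y=np.array([0,0,-1.]);return np.c_[x,y,np.cross(x,y)]
def delta(st,p,R):
    R0=Ro.from_rotvec(st["ee_rot"]).as_matrix()
    return np.round(R0.T@(np.array(p)-st["tcp_pos"]),4), np.round(Ro.from_matrix(R0.T@R).as_rotvec()/(np.pi/2),4)
E
python3 - <<'E'
from h import *
from rig import arm
s=arm.get_state()
print(mach(-.085,-.14),delta(s,[*mach(-.085,-.14),.125],down(10.2)))
E
```

```text
[ 0.54063524 -0.28633959] (array([-0.1831,  0.0595,  0.4236]), array([-8.000e-04, -9.104e-01, -7.000e-04]))
```

Request:
{"name": "jog_arm", "arguments": {
  "rows": [
    [[-0.183, 0.01, 0.423], [0, -0.91, 0]],
    [[-0.183, 0.01, 0.423], [0, -0.91, 0]],
    [[-0.183, 0.01, 0.423], [0, -0.91, 0]],
    [[-0.183, 0.01, 0.423], [0, -0.91, 0]],
    [[-0.183, 0.01, 0.423], [0, -0.91, 0]],
    [[-0.183, 0.01, 0.423], [0, -0.91, 0]],
    [[-0.183, 0.01, 0.423], [0, -0.91, 0]],
    [[-0.183, 0.01, 0.423], [0, -0.91, 0]],
    [[-0.183, 0.01, 0.423], [0, -0.91, 0]],
    [[-0.183, 0.01, 0.423], [0, -0.91, 0]],
    [[-0.183, 0.01, 0.423], [0, -0.91, 0]],
    [[-0.183, 0.01, 0.423], [0, -0.91, 0]],
    [[-0.183, 0.06, 0.423], [0, -0.91, 0]],
    [[-0.183, 0.06, 0.423], [0, -0.91, 0]],
    [[-0.183, 0.06, 0.423], [0, -0.91, 0]]
  ],
  "jaw": 0
}}

```text
time: 1.4
tcp_pos: [0.5373, -0.2848, 0.1204]
ee_rot: [-1.561, -0.134, 0.145]
contact_force: [-0.5, 0.1, 0.1]
finger_gap: 0.0015
```

Run:
```python
from h import *
from rig import arm
s=arm.get_state();print(s)
print(delta(s,[*mach(-.085,-.14),.125],down(10.2)),delta(s,[*mach(.012,-.14),.125],down(10.2)))
a=arm.read_camera("top")["pixels"][130:230,230:360,::-1];cv2.imwrite("pics/t1.png",cv2.resize(a,None,fx=5,fy=5))
```

```text
{'time': 1.4, 'joint_positions': array([-6.16971214e-01,  2.40339895e-01,  1.62704811e+00, -1.16998031e-04,
        1.28323987e+00, -7.94542981e-01]), 'joint_velocities': array([-0.01659826, -0.03844832, -0.05472555,  0.00076522,  0.03203813,
        0.00012377]), 'effort': array([ 5.52165359e-01, -4.97932291e+01, -3.84434116e+01,  6.64008502e-02,
       -4.29831007e-01, -1.48041768e-02]), 'tcp_pos': array([ 0.53728687, -0.28480813,  0.12043872]), 'ee_rot': array([-1.56050843, -0.13388705,  0.14480653]), 'contact_force': array([-0.45635334,  0.08782522,  0.07610128]), 'wrist_torque': array([ 0.01848143, -0.05468441,  0.04117341]), 'finger_gap': 0.0015086850958800852}
(array([ 0.003 , -0.0046, -0.0021]), array([-0.0041, -0.0003, -0.0041])) (array([ 0.1   , -0.0052, -0.002 ]), array([-0.0041, -0.0003, -0.0041]))
```

View pics/t1.png

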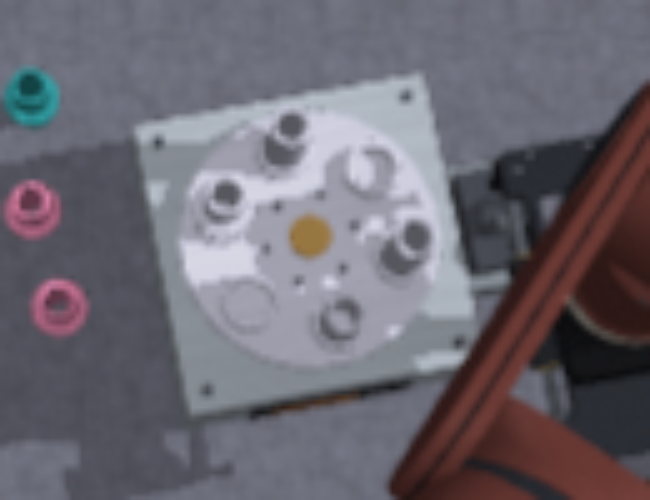

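The gripper is in place before the ball with no contact; the arm hides the lever at about (500,250) in the crop. Pushing now.

Request:
{"name": "jog_arm", "arguments": {
  "rows": [
    [[0.015, 0, -0.002], [0, 0, 0]],
    [[0.03, 0, -0.002], [0, 0, 0]],
    [[0.045, 0, -0.002], [0, 0, 0]],
    [[0.055, 0, -0.002], [0, 0, 0]],
    [[0.065, 0, -0.002], [0, 0, 0]],
    [[0.075, 0, -0.002], [0, 0, 0]],
    [[0.085, 0, -0.002], [0, 0, 0]],
    [[0.092, 0, -0.002], [0, 0, 0]],
    [[0.098, 0, -0.002], [0, 0, 0]],
    [[0.1, 0, -0.002], [0, 0, 0]],
    [[0.1, 0, -0.002], [0, 0, 0]]
  ]
}}

```text
time: 2.37
tcp_pos: [0.6393, -0.2713, 0.1247]
ee_rot: [-1.566, -0.139, 0.14]
contact_force: [0.2, 0.2, -0.7]
finger_gap: 0.0008
```

Run:
```python
from h import *
from rig import arm
s=arm.get_state();print(s["tcp_pos"],s["contact_force"])
print(delta(s,[*mach(.012,-.14),.125],down(10.2)))
a=arm.read_camera("scene")["pixels"][100:250,130:290,::-1];cv2.imwrite("pics/s2.png",cv2.resize(a,None,fx=4,fy=4))
```

```text
[ 0.63927909 -0.27127876  0.12472863] [ 0.24061618  0.18570627 -0.66733631]
(array([-0.0028, -0.0003,  0.0026]), array([-0.0001, -0.0001, -0.0002]))
```

View pics/s2.png

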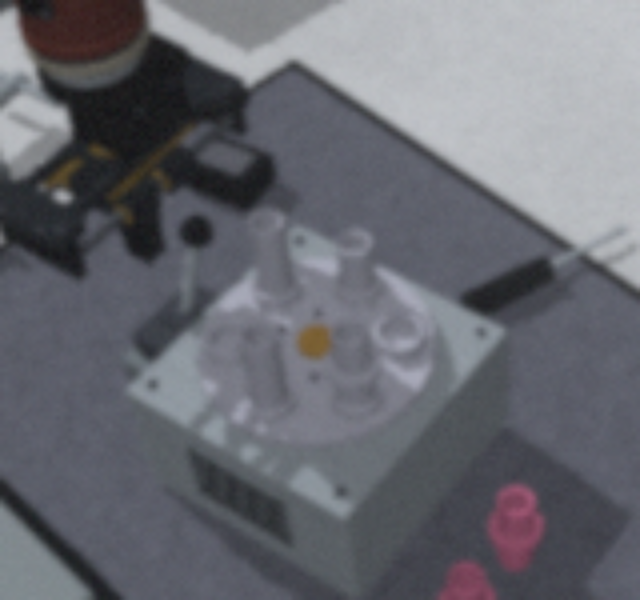

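Run:
```python
from h import *
from rig import arm
s=arm.get_state();d=arm.read_camera("scene");print(s["finger_gap"],s["tcp_pos"],s["ee_rot"])
print(proj(d,[s["tcp_pos"],s["tcp_pos"]+[0,0,.05],[.593,-.278,.144],[*mach(.038,-.14),.142]]))
cv2.imwrite("pics/s3.png",d["pixels"][:,:,::-1])
w=arm.read_camera("wrist");cv2.imwrite("pics/w3.png",w["pixels"][:,:,::-1])
```

```text
0.0005949399711866249 [ 0.6388839  -0.27135324  0.12467598] [-1.56605143 -0.1390387   0.13995314]
[[169.0482282  170.81535183]
 [165.94570611 159.3188965 ]
 [178.48374029 157.29843953]
 [163.29177186 172.23480645]]
```

View pics/s3.png

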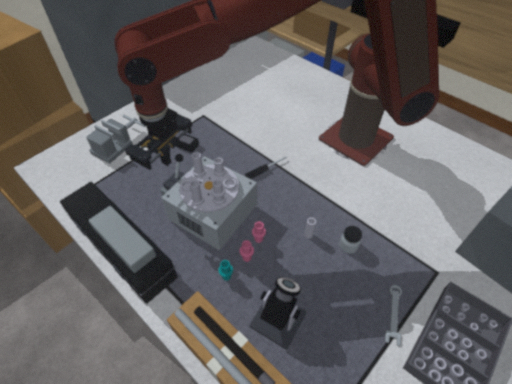

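View pics/w3.png

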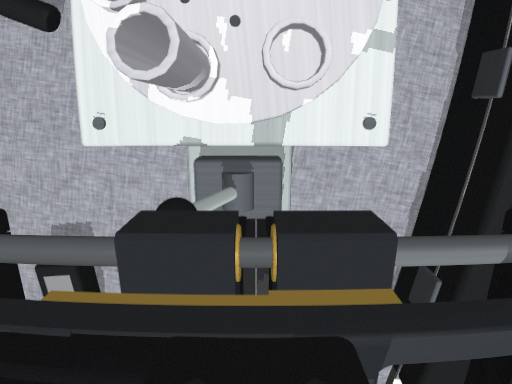

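The lever has not moved. The ball is still at scene (179,157), and in the wrist view it is at (177,215), beside the fingers. I'll locate it from the wrist view.

Run:
```python
from h import *
from rig import arm
s=arm.get_state();w=arm.read_camera("wrist");d=arm.read_camera("scene")
T=np.eye(4);T[:3,:3]=Ro.from_rotvec(s["ee_rot"]).as_matrix();T[:3,3]=s["tcp_pos"]
np.set_printoptions(precision=4,suppress=True)
print("ball",plane(w,[(177,212)],.144,T),tri(w,[(177,212)],d,[(178.7,157.4)],T))
print("corners",plane(w,[(391,146),(82,146),(80,135)],.12,T), mach(.1,-.1),mach(-.1,-.1))
print("box/pivot",plane(w,[(238,180)],.075,T),plane(w,[(190,150),(292,150)],.05,T),mach(0,-.14))
M=T@w["mount"];c=np.linalg.inv(M)@np.r_[s["tcp_pos"],1];print("tcp px",cv2.projectPoints(c[:3].reshape(1,3),np.zeros(3),np.zeros(3),w["mtx"],w["dist_coeffs"])[0])
a=w["pixels"][120:270,100:300,::-1];cv2.imwrite("pics/w4.png",cv2.resize(a,None,fx=4,fy=4))
a=d["pixels"][120:200,120:220,::-1];cv2.imwrite("pics/s4.png",cv2.resize(a,None,fx=7,fy=7))
```

```text
ball [[ 0.5925 -0.2743  0.144 ]] [[ 0.594  -0.2734  0.1478  0.0017]]
corners [[ 0.7178 -0.2145  0.12  ]
 [ 0.5202 -0.2497  0.12  ]
 [ 0.5184 -0.2427  0.12  ]] [ 0.7156 -0.2142] [ 0.5188 -0.2496]
box/pivot [[ 0.6238 -0.2641  0.075 ]] [[ 0.5785 -0.251   0.05  ]
 [ 0.6644 -0.2356  0.05  ]] [ 0.6243 -0.2713]
tcp px [[[254.5231 211.0165]]]
```

View pics/w4.png

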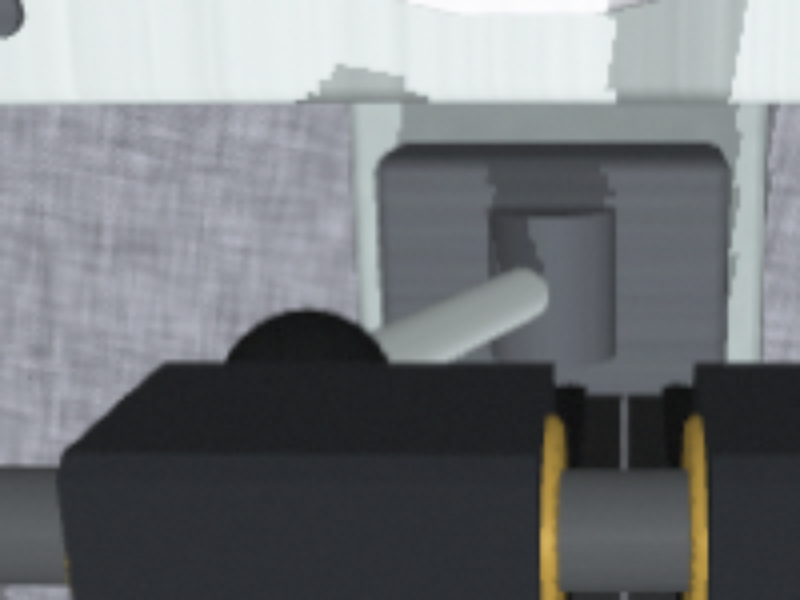

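View pics/s4.png

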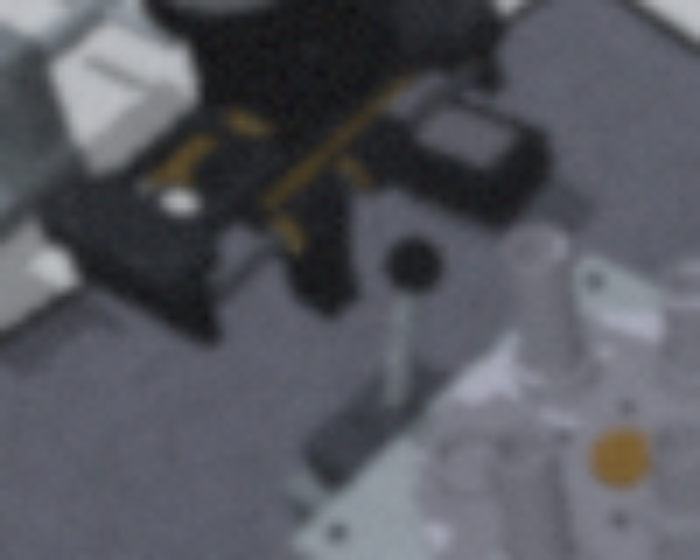

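Run:
```python
from h import *
from rig import arm
w=arm.read_camera("wrist");d=arm.read_camera("scene");
g=lambda a:(255*(a/255.)**.45).astype(np.uint8)
a=g(w["pixels"][170:270,200:310,::-1]);cv2.imwrite("pics/w5.png",cv2.resize(a,None,fx=6,fy=6,interpolation=cv2.INTER_CUBIC))
a=g(d["pixels"][120:200,120:220,::-1]);cv2.imwrite("pics/s5.png",cv2.resize(a,None,fx=7,fy=7,interpolation=cv2.INTER_CUBIC))
```

```text
(no output)
```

View pics/w5.png

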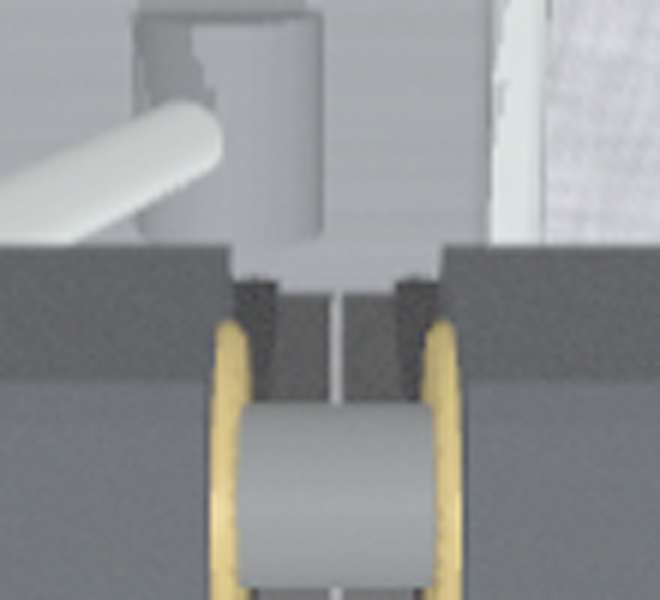

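View pics/s5.png

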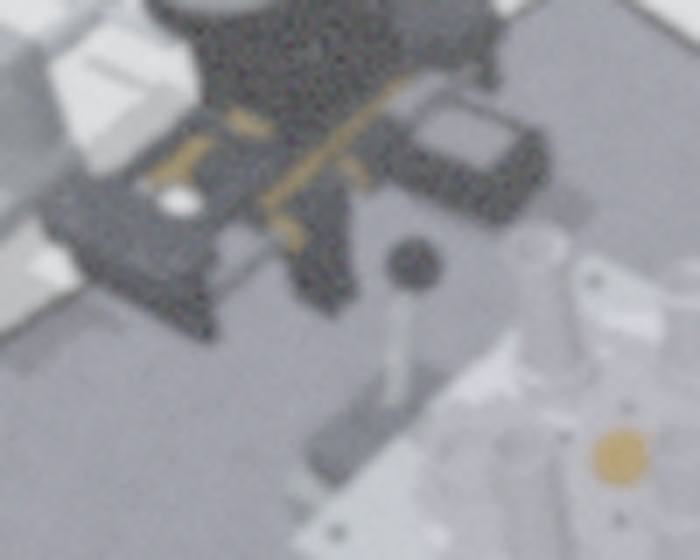

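Both cameras show the visible fingertips about 30–35 mm behind the reported TCP:
- **Scene view:** the tip is at (168,164), where the TCP projects to (169,171).
- **Wrist view:** the tip edge is at row 218, which gives the same offset.

So the fingers passed just over the ball. I'll go back above it, lower about 27 mm and push again. This stays clear of the 75 mm block either way.

Request:
{"name": "jog_arm", "arguments": {
  "rows": [
    [[0, -0.03, 0.003], [0, 0, 0]],
    [[-0.04, -0.03, 0.003], [0, 0, 0]],
    [[-0.08, -0.03, 0.003], [0, 0, 0]],
    [[-0.105, -0.02, 0.003], [0, 0, 0]],
    [[-0.105, 0.01, 0.003], [0, 0, 0]],
    [[-0.105, 0.027, 0.003], [0, 0, 0]],
    [[-0.105, 0.027, 0.003], [0, 0, 0]],
    [[-0.09, 0.027, 0.003], [0, 0, 0]],
    [[-0.075, 0.027, 0.003], [0, 0, 0]],
    [[-0.065, 0.027, 0.003], [0, 0, 0]],
    [[-0.055, 0.027, 0.003], [0, 0, 0]],
    [[-0.045, 0.027, 0.003], [0, 0, 0]]
  ]
}}

```text
time: 3.72
tcp_pos: [0.5951, -0.2765, 0.0988]
ee_rot: [-1.567, -0.14, 0.139]
contact_force: [-1.1, 0.1, -0.0]
finger_gap: 0.0005
```

Run:
```python
from h import *
from rig import arm
s=arm.get_state();print(s["tcp_pos"],s["contact_force"])
d=arm.read_camera("scene");
g=lambda a:(255*(a/255.)**.6).astype(np.uint8)
a=g(d["pixels"][120:200,120:220,::-1]);cv2.imwrite("pics/s6.png",cv2.resize(a,None,fx=7,fy=7,interpolation=cv2.INTER_CUBIC))
```

```text
[ 0.59512777 -0.27653247  0.09878923] [-1.06669126  0.11649384 -0.03757198]
```

View pics/s6.png

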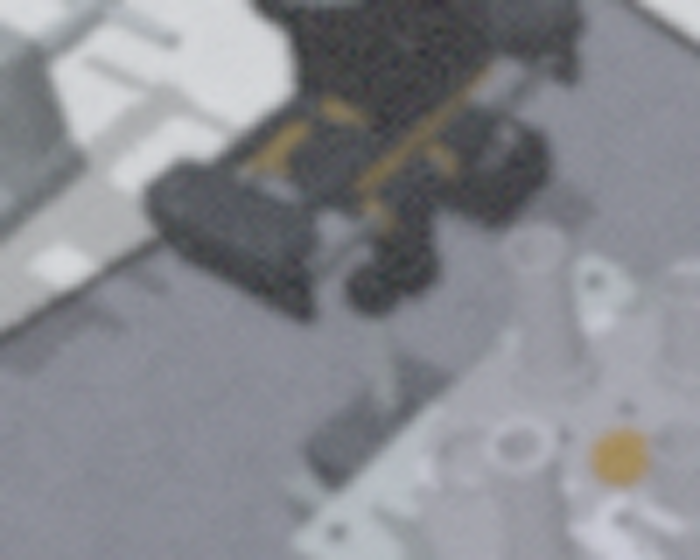

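The fingers now touch the ball at crop (372,285), and the lever is moving with about 1 N on it. I'll keep pushing.

Request:
{"name": "jog_arm", "arguments": {
  "rows": [
    [[0.01, 0, 0], [0, 0, 0]],
    [[0.02, 0, 0], [0, 0, 0]],
    [[0.028, 0, 0], [0, 0, 0]],
    [[0.034, 0, 0], [0, 0, 0]],
    [[0.04, 0, 0], [0, 0, 0]],
    [[0.044, 0, 0], [0, 0, 0]],
    [[0.044, 0, 0], [0, 0, 0]]
  ]
}}

```text
time: 4.35
tcp_pos: [0.6382, -0.2683, 0.0977]
ee_rot: [-1.566, -0.14, 0.14]
contact_force: [-0.2, 0.6, 0.2]
finger_gap: 0.0004
```

Run:
```python
from h import *
from rig import arm
s=arm.get_state();print(s["tcp_pos"],s["contact_force"],delta(s,[*mach(.012,-.14),.098],down(10.2)))
d=arm.read_camera("scene");
print(proj(d,[[*mach(.08*np.sin(t-.5),-.14),.072+.08*np.cos(t-.5)] for t in (0,.09,.5,.8,.9,1.)]))
g=lambda a:(255*(a/255.)**.6).astype(np.uint8)
a=g(d["pixels"][120:200,120:220,::-1]);cv2.imwrite("pics/s7.png",cv2.resize(a,None,fx=7,fy=7,interpolation=cv2.INTER_CUBIC))
w=arm.read_camera("wrist");cv2.imwrite("pics/w7.png",g(w["pixels"][:,:,::-1]))
```

```text
[ 0.63820191 -0.26832221  0.09769163] [-0.20140828  0.58374674  0.21801532] (array([-0.0022, -0.0003, -0.0005]), array([-0.0001, -0.0001,  0.0001]))
[[180.21173621 156.5889846 ]
 [178.65691979 157.14112385]
 [171.28036656 162.03728931]
 [166.16282074 167.75011545]
 [164.62226805 169.95261564]
 [163.19688491 172.26301889]]
```

View pics/s7.png

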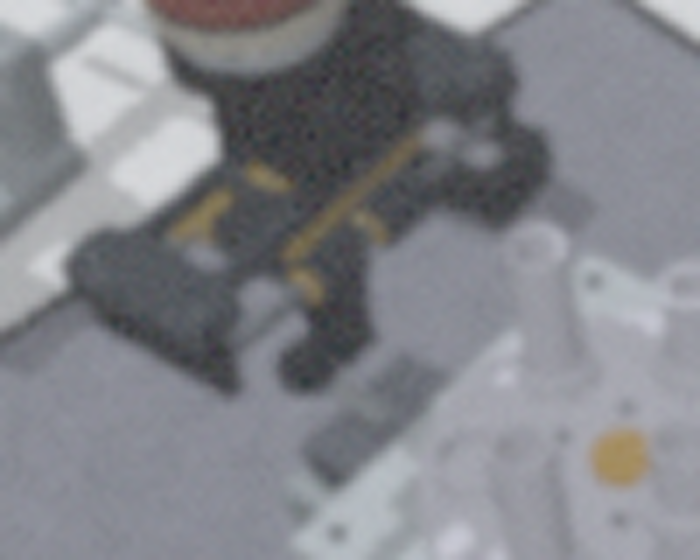

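View pics/w7.png

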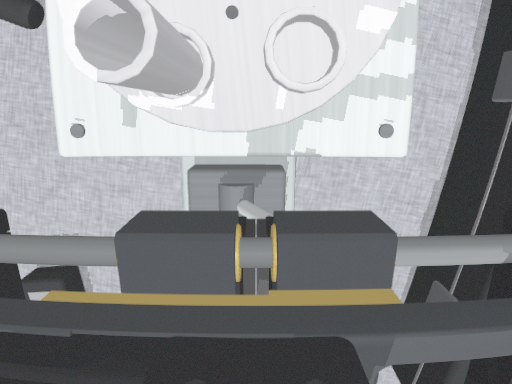

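At rest the ball is at about (162.8,172.1), which matches full travel (163.2,172.3 predicted at 1.0 rad). I'll retract, rise and move above the sleeve with the jaws radial.

Run:
```python
from h import *
from rig import arm
s=arm.get_state();print(s["joint_positions"])
print(delta(s,[.6135,-.0752,.26],down(77)))
```

```text
[-5.12585073e-01  4.43627689e-01  1.41288175e+00  1.04354874e-04
  1.28484728e+00 -6.90257468e-01]
(array([ 0.0104, -0.1621,  0.1947]), array([ 1.000e-04, -7.425e-01,  1.000e-04]))
```

Request:
{"name": "jog_arm", "arguments": {
  "rows": [
    [[-0.025, 0, 0], [0, 0, 0]],
    [[-0.025, -0.03, 0], [0, 0, 0]],
    [[-0.025, -0.07, 0], [0, 0, 0]],
    [[-0.02, -0.11, 0], [0, 0, 0]],
    [[-0.02, -0.15, 0], [0, 0, 0]],
    [[0.01, -0.162, 0.04], [0, -0.74, 0]],
    [[0.01, -0.162, 0.08], [0, -0.74, 0]],
    [[0.01, -0.162, 0.12], [0, -0.74, 0]],
    [[0.01, -0.162, 0.16], [0, -0.74, 0]],
    [[0.01, -0.162, 0.195], [0, -0.74, 0]],
    [[0.01, -0.162, 0.195], [0, -0.74, 0]],
    [[0.01, -0.162, 0.195], [0, -0.74, 0]],
    [[0.01, -0.162, 0.195], [0, -0.74, 0]],
    [[0.01, -0.162, 0.195], [0, -0.74, 0]],
    [[0.01, -0.162, 0.195], [0, -0.74, 0]],
    [[0.01, -0.162, 0.195], [0, -0.74, 0]],
    [[0.01, -0.162, 0.195], [0, -0.74, 0]]
  ],
  "jaw": 0.6
}}

```text
time: 5.87
tcp_pos: [0.6128, -0.0751, 0.2602]
ee_rot: [-1.311, -1.036, 1.036]
contact_force: [-0.3, -0.0, -0.1]
finger_gap: 0.0522
```

Run:
```python
from h import *
from rig import arm
s=arm.get_state();print(s)
d=arm.read_camera("scene");w=arm.read_camera("wrist")
np.savez("w8.npz",**w,pos=s["tcp_pos"],rot=s["ee_rot"]);np.savez("s8.npz",**d)
g=lambda a:(255*(a/255.)**.6).astype(np.uint8)
cv2.imwrite("pics/w8.png",g(w["pixels"][:,:,::-1]))
a=g(d["pixels"][120:240,140:270,::-1]);cv2.imwrite("pics/s8.png",cv2.resize(a,None,fx=5,fy=5,interpolation=cv2.INTER_CUBIC))
```

```text
{'time': 5.8667, 'joint_positions': array([-2.49683328e-01,  1.64391934e-01,  1.45080288e+00,  6.71507049e-05,
        1.52588831e+00, -1.58758508e+00]), 'joint_velocities': array([-0.00112174,  0.00320172, -0.00067615,  0.00247183,  0.00184265,
        0.00619383]), 'effort': array([ 5.87782776e-02, -4.78428340e+01, -3.98122287e+01, -3.55684455e-02,
        7.28983199e-02, -1.63001963e-01]), 'tcp_pos': array([ 0.61282611, -0.07513184,  0.26023146]), 'ee_rot': array([-1.31077867, -1.03629253,  1.03568687]), 'contact_force': array([-0.32865447, -0.0405721 , -0.06846634]), 'wrist_torque': array([ 0.09737741, -0.14471178,  0.02152031]), 'finger_gap': 0.05216371342132159}
```

View pics/w8.png

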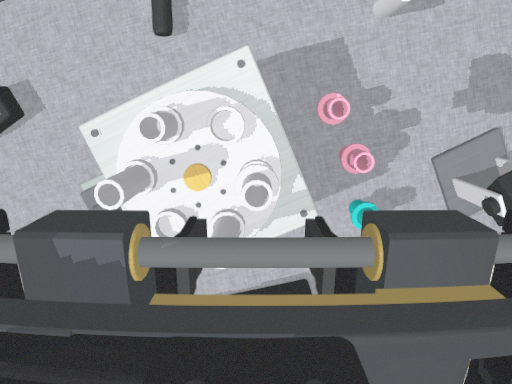

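View pics/s8.png

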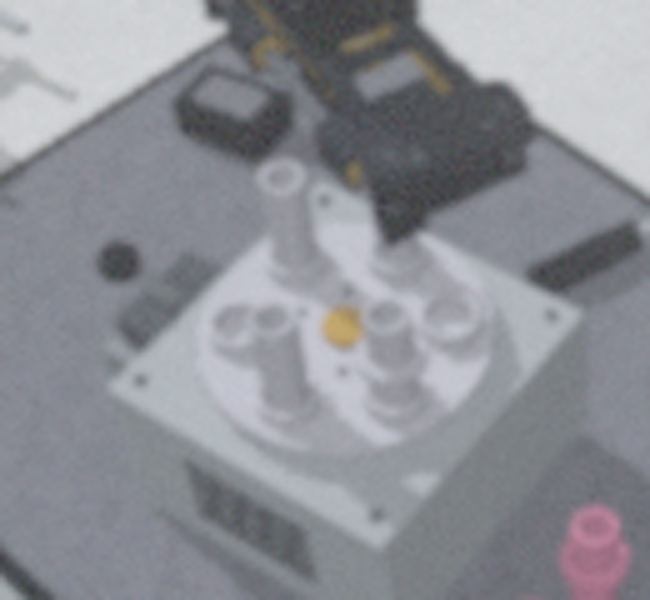

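The lever ball stays over at scene (163,172). The collared sleeve's top rim is at wrist (257,190), with its collar visible below it.

Run:
```python
from h import *
np.set_printoptions(precision=4,suppress=True)
w=load("w8");T=np.eye(4);T[:3,:3]=Ro.from_rotvec(w["rot"]).as_matrix();T[:3,3]=w["pos"]
s=load("s8");t=load("top0")
print(plane(w,[(257,190)],.211,T), plane(w,[(197.5,177)],.14,T))
print("corners",plane(w,[(248,47),(81,128),(314,212)],.12,T))
print("rim wid",plane(w,[(242,190),(272,190)],.211,T))
g=lambda a:(255*(a/255.)**.6).astype(np.uint8)
a=g(w["pixels"][140:270,170:340,::-1]);cv2.imwrite("pics/w8c.png",cv2.resize(a,None,fx=4.5,fy=4.5,interpolation=cv2.INTER_CUBIC))
```

```text
[[ 0.6109 -0.0744  0.211 ]] [[ 0.6009 -0.1338  0.14  ]]
corners [[ 0.4881 -0.0543  0.12  ]
 [ 0.5231 -0.2466  0.12  ]
 [ 0.6719 -0.0235  0.12  ]]
rim wid [[ 0.6081 -0.086   0.211 ]
 [ 0.6136 -0.0628  0.211 ]]
```

View pics/w8c.png

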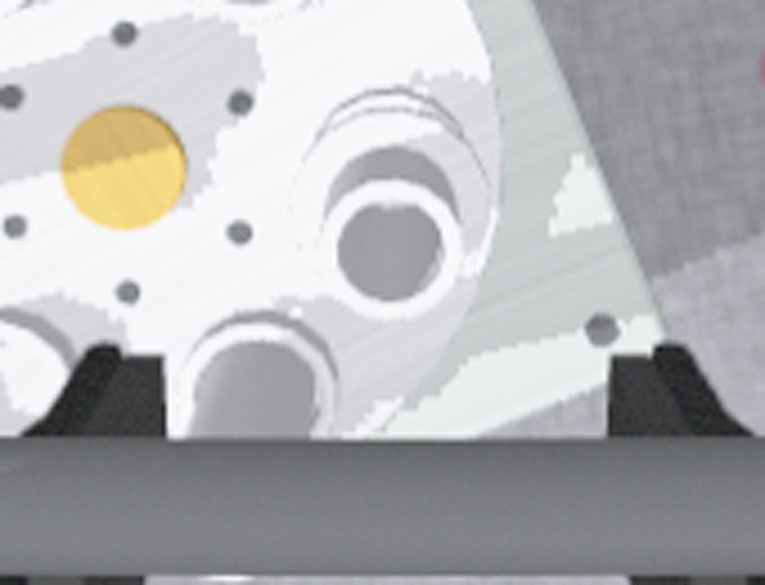

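The enlarged rim centre is at (256.4,195.1), and the finger edges at columns 206.7 and 305.6 are centred on it. Descending most of the way, then checking.

Request:
{"name": "jog_arm", "arguments": {
  "rows": [
    [[0, 0.03, -0.001], [0, 0, 0]],
    [[0, 0.06, -0.001], [0, 0, 0]],
    [[0, 0.08, -0.001], [0, 0, 0]],
    [[0, 0.09, -0.001], [0, 0, 0]],
    [[0, 0.1, -0.001], [0, 0, 0]],
    [[0, 0.102, -0.001], [0, 0, 0]],
    [[0, 0.102, -0.001], [0, 0, 0]]
  ]
}}

```text
time: 6.55
tcp_pos: [0.6141, -0.0753, 0.1582]
ee_rot: [-1.31, -1.037, 1.037]
contact_force: [-0.0, -0.1, 1.2]
finger_gap: 0.0523
```

Run:
```python
from h import *
from rig import arm
s=arm.get_state();print(s["tcp_pos"],s["contact_force"])
d=arm.read_camera("scene");w=arm.read_camera("wrist")
print(proj(d,[[.614,-.0752,.211],[.614,-.0752,.179],s["tcp_pos"]]))
g=lambda a:(255*(a/255.)**.5).astype(np.uint8)
cv2.imwrite("pics/w9.png",g(w["pixels"][:,:,::-1]))
a=g(d["pixels"][130:230,160:270,::-1]);cv2.imwrite("pics/s9.png",cv2.resize(a,None,fx=6,fy=6,interpolation=cv2.INTER_CUBIC))
```

```text
[ 0.61407729 -0.07530318  0.1581941 ] [-0.0303726  -0.05316204  1.19373164]
[[216.94658611 181.86478565]
 [217.89350802 189.53667148]
 [218.43806485 194.31689893]]
```

View pics/w9.png

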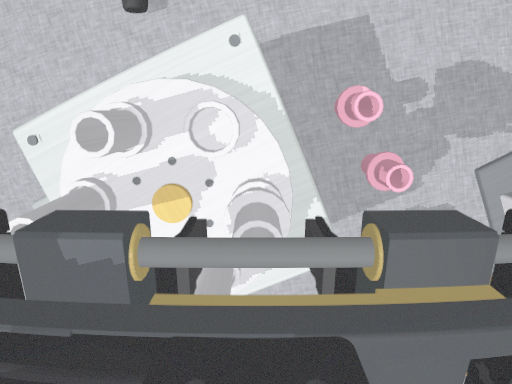

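View pics/s9.png

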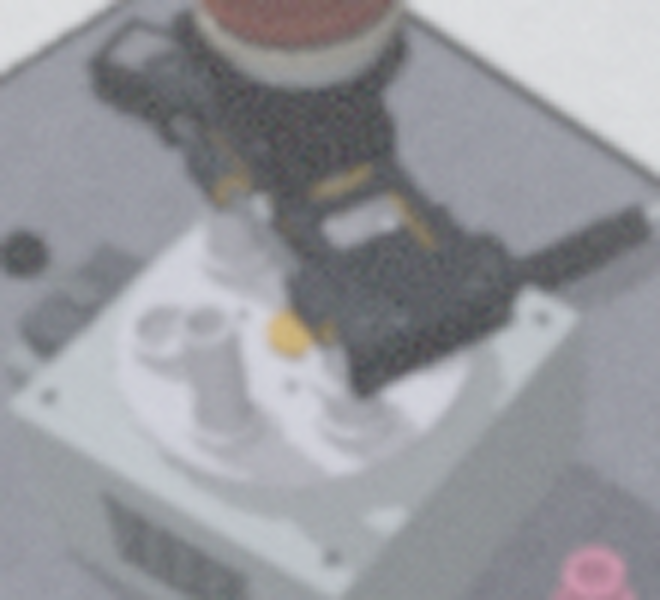

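Run:
```python
from h import *
from rig import arm
np.set_printoptions(precision=1,suppress=True)
s=arm.get_state();print(s["contact_force"])
d=load("s8")
R=Ro.from_rotvec(s["ee_rot"]).as_matrix()
for t in (0,.02,.03,.04):
  print(t,[proj(d,[s["tcp_pos"]+R@[x,-t,z]])[0] for x in(.026,.041) for z in(.0095,-.0095)])
```

```text
[-0.8  0.6  1.1]
0 [array([225.9, 198.9]), array([219.8, 202. ]), array([228.7, 202.6]), array([222.6, 205.7])]
0.02 [array([225.5, 194.3]), array([219.3, 197.4]), array([228.3, 198.1]), array([222.1, 201.2])]
0.03 [array([225.3, 192. ]), array([219. , 195.1]), array([228.1, 195.7]), array([221.9, 198.9])]
0.04 [array([225. , 189.6]), array([218.7, 192.7]), array([227.9, 193.3]), array([221.6, 196.5])]
```

The tip is about 35 mm behind the reported TCP again, so it is at z≈0.193 now. Lowering 6 mm puts it at about 0.187, above the collar at 0.179. Then I'll close.

Request:
{"name": "jog_arm", "arguments": {
  "rows": [
    [[0, 0.003, 0], [0, 0, 0]],
    [[0, 0.006, 0], [0, 0, 0]],
    [[0, 0.006, 0], [0, 0, 0]]
  ]
}}

```text
time: 6.9
tcp_pos: [0.6139, -0.0752, 0.1519]
ee_rot: [-1.31, -1.037, 1.037]
contact_force: [0.1, 0.6, -0.8]
finger_gap: 0.0522
```

Request:
{"name": "jog_arm", "arguments": {
  "rows": [
    [[0, 0, 0], [0, 0, 0]],
    [[0, 0, 0], [0, 0, 0]],
    [[0, 0, 0], [0, 0, 0]],
    [[0, 0, 0], [0, 0, 0]],
    [[0, 0, 0], [0, 0, 0]],
    [[0, 0, 0], [0, 0, 0]]
  ],
  "jaw": 0,
  "grip_force": 30
}}

```text
time: 7.4
tcp_pos: [0.6139, -0.0752, 0.152]
ee_rot: [-1.31, -1.037, 1.037]
contact_force: [-0.4, -0.1, 1.1]
finger_gap: 0.0249
```

The gap of 24.9 mm fits the 26 mm barrel. Lifting straight up.

Request:
{"name": "jog_arm", "arguments": {
  "rows": [
    [[0, -0.01, 0], [0, 0, 0]],
    [[0, -0.03, 0], [0, 0, 0]],
    [[0, -0.055, 0], [0, 0, 0]],
    [[0, -0.08, 0], [0, 0, 0]],
    [[0, -0.11, 0], [0, 0, 0]],
    [[0, -0.14, 0], [0, 0, 0]],
    [[0, -0.16, 0], [0, 0, 0]],
    [[0, -0.16, 0], [0, 0, 0]]
  ]
}}

```text
time: 8.07
tcp_pos: [0.6162, -0.0758, 0.3192]
ee_rot: [-1.318, -1.044, 1.033]
contact_force: [-0.2, -0.1, -0.0]
finger_gap: 0.0253
```

Run:
```python
from h import *
from rig import arm
s=arm.get_state();print(s["tcp_pos"],s["contact_force"],s["finger_gap"])
d=arm.read_camera("scene");w=arm.read_camera("wrist");t=arm.read_camera("top")
np.savez("s10.npz",**d,pos=s["tcp_pos"],rot=s["ee_rot"])
g=lambda a:(255*(a/255.)**.6).astype(np.uint8)
cv2.imwrite("pics/w10.png",g(w["pixels"][:,:,::-1]))
a=g(d["pixels"][100:240,140:300,::-1]);cv2.imwrite("pics/s10.png",cv2.resize(a,None,fx=4.5,fy=4.5,interpolation=cv2.INTER_CUBIC))
```

```text
[ 0.61617271 -0.07575745  0.31924018] [-0.15836999 -0.08052488 -0.04208244] 0.02533799410791616
```

View pics/w10.png

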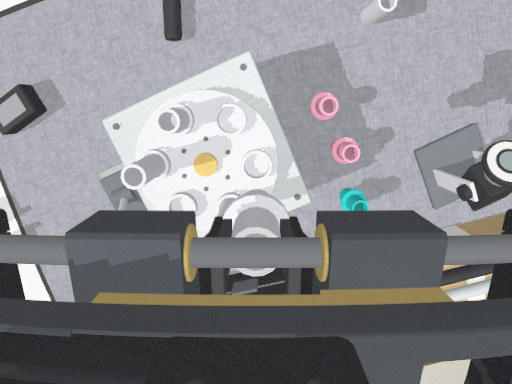

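View pics/s10.png

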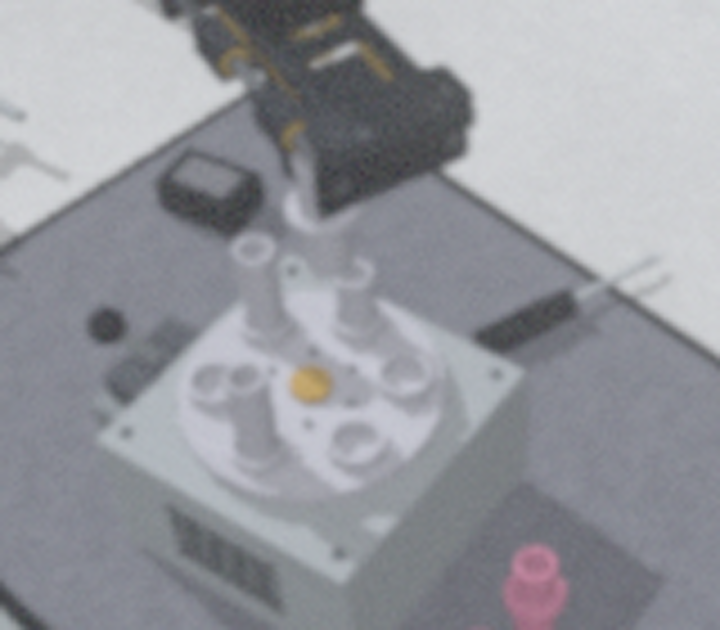

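The sleeve is lifted clear and the other three still stand in their nests. Its lower end is 16 mm beyond the TCP along the tool. Next is a tilted stand-off 60 mm short of the view point.

```bash
cat >> h.py <<'E'
def axis(yaw): y=np.radians(yaw);t=np.radians(38);return np.array([-np.sin(t)*np.cos(y),-np.sin(t)*np.sin(y),np.cos(t)])
def Rfin(a,yaw):
    y=np.radians(yaw+90);x=np.array([np.cos(y),np.sin(y),0]);x-=a*(x@a);x/=np.linalg.norm(x);return np.c_[x,-a,np.cross(x,-a)]
E
python3 - <<'E'
from h import *
from rig import arm
s=arm.get_state();a=axis(12);L=np.array([.677,.2295,.1473])
p=L+a*(.09+.016+.06);print(p,s["joint_positions"])
print(delta(s,p,Rfin(a,12)))
E
```

```text
[0.57703351 0.20825147 0.27810979] [-2.49324039e-01  1.55740460e-01  1.36719189e+00 -2.20175797e-05
  1.61941069e+00 -1.58914127e+00]
(array([0.2675, 0.0333, 0.1004]), array([-0.4157, -0.27  , -0.0929]))
```

Request:
{"name": "jog_arm", "arguments": {
  "rows": [
    [[0.02, 0, 0.008], [-0.03, -0.02, -0.007]],
    [[0.05, 0, 0.02], [-0.08, -0.052, -0.018]],
    [[0.085, 0, 0.033], [-0.13, -0.084, -0.029]],
    [[0.12, 0.005, 0.046], [-0.19, -0.123, -0.042]],
    [[0.155, 0.01, 0.059], [-0.25, -0.162, -0.056]],
    [[0.19, 0.016, 0.072], [-0.3, -0.195, -0.067]],
    [[0.22, 0.022, 0.083], [-0.35, -0.227, -0.078]],
    [[0.245, 0.028, 0.092], [-0.385, -0.25, -0.086]],
    [[0.26, 0.032, 0.097], [-0.405, -0.263, -0.09]],
    [[0.267, 0.033, 0.1], [-0.416, -0.27, -0.093]],
    [[0.267, 0.033, 0.1], [-0.416, -0.27, -0.093]],
    [[0.267, 0.033, 0.1], [-0.416, -0.27, -0.093]],
    [[0.267, 0.033, 0.1], [-0.416, -0.27, -0.093]]
  ]
}}

```text
time: 9.3
tcp_pos: [0.5783, 0.2067, 0.2793]
ee_rot: [-1.522, -1.876, 0.915]
contact_force: [0.2, 0.8, -0.9]
finger_gap: 0.0253
```

Run:
```python
from h import *
from rig import arm
s=arm.get_state();print(s)
a=axis(12);L=np.array([.677,.2295,.1473]);print(delta(s,L+a*(.09+.016+.06),Rfin(a,12)))
d=arm.read_camera("scene");w=arm.read_camera("wrist")
np.savez("w11.npz",**w,pos=s["tcp_pos"],rot=s["ee_rot"]);np.savez("s11.npz",**d)
g=lambda a:(255*(a/255.)**.6).astype(np.uint8)
cv2.imwrite("pics/w11.png",g(w["pixels"][:,:,::-1]))
a=g(d["pixels"][180:350,210:380,::-1]);cv2.imwrite("pics/s11.png",cv2.resize(a,None,fx=3.5,fy=3.5,interpolation=cv2.INTER_CUBIC))
```

```text
{'time': 9.3, 'joint_positions': array([ 0.21953265, -0.40974212,  2.08619813, -0.01021402,  0.80122433,
       -1.55500676]), 'joint_velocities': array([-0.00940797,  0.00080395, -0.01353249, -0.00034872, -0.00428506,
        0.00310105]), 'effort': array([ 5.24076037e-01, -2.35239208e+01, -4.24211669e+01, -4.77103796e-02,
       -3.30855332e+00, -2.32500792e-02]), 'tcp_pos': array([0.57833191, 0.20671725, 0.27928383]), 'ee_rot': array([-1.52153786, -1.87611543,  0.91457669]), 'contact_force': array([ 0.22483123,  0.83134302, -0.88362981]), 'wrist_torque': array([0.00523532, 0.35575703, 0.0588803 ]), 'finger_gap': 0.025323728118517606}
(array([0.0018, 0.0003, 0.0015]), array([ 0.0005, -0.0005, -0.0007]))
```

View pics/w11.png

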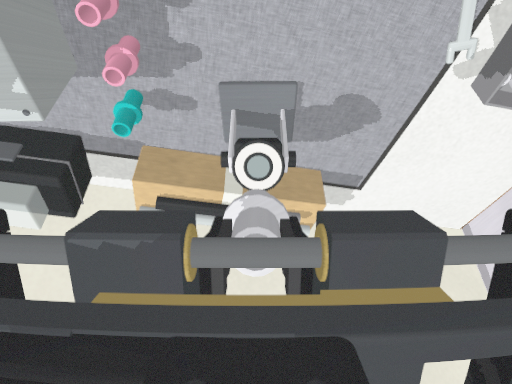

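View pics/s11.png

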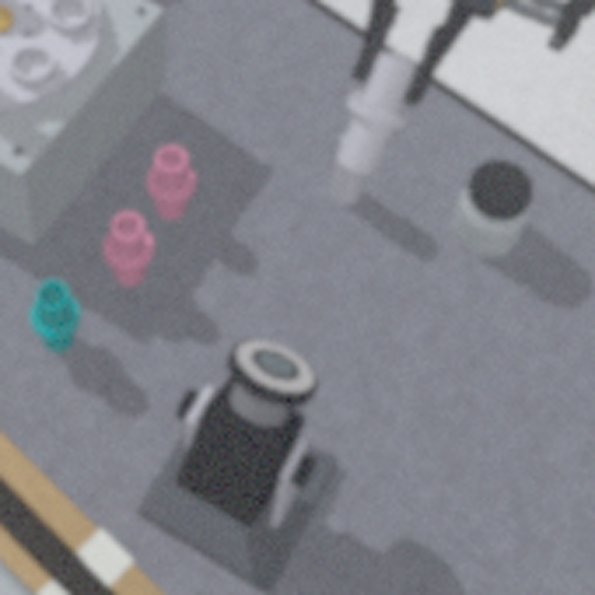

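The wrist view shows the lens ring at (258,166) and the sleeve in the jaws. The scene view shows the sleeve tilted, with its lower end around crop (357,160).

Run:
```python
from h import *
np.set_printoptions(precision=4,suppress=True)
w=load("w11");T=np.eye(4);R=Ro.from_rotvec(w["rot"]).as_matrix();T[:3,:3]=R;T[:3,3]=w["pos"]
s=load("s11");t=load("top0")
def ell(im,box,th):
    x,y,W,H=box;m=(im[y:y+H,x:x+W].min(2)>th).astype(np.uint8)
    k=max(cv2.findContours(m,cv2.RETR_EXTERNAL,cv2.CHAIN_APPROX_NONE)[0],key=len);e=cv2.fitEllipse(k);return np.array(e[0])+[x,y],e[1]
wc,ws=ell(w["pixels"],(232,139,54,53),150);print(wc,ws)
for th in(90,110,125):
    try: print("top",th,ell(t["pixels"],(172,146,20,20),th),"scene",ell(s["pixels"],(275,275,28,25),th))
    except Exception as e: print(th,"x")
tc=[(180.9,154.6)];sc=[(288.3,285.4)] 
print("plane",plane(w,[wc],.1473,T),"w+s",tri(w,[wc],s,sc,T),"w+t",tri(w,[wc],t,tc,T),"s+t",tri(s,sc,t,tc))
# plate top edge/corners in wrist
P=plane(w,[(219,83),(297,82)],.008,T);e=P[1]-P[0];print("plate",P,np.degrees(np.arctan2(e[1],e[0]))-90,np.linalg.norm(e))
low=w["pos"]+R@[0,.016,0];top=w["pos"]+R@[0,-.059,0]
print("sleeve px crop",[(q-[210,180])*3.5 for q in proj(s,[low,top])])
a=w["pixels"][60:230,190:330,::-1];cv2.imwrite("pics/w11c.png",cv2.resize(a,None,fx=3.5,fy=3.5,interpolation=cv2.INTER_CUBIC))
a=s["pixels"][180:250,285:355,::-1];a=(255*(a/255.)**.6).astype(np.uint8);cv2.imwrite("pics/s11c.png",cv2.resize(a,None,fx=8,fy=8,interpolation=cv2.INTER_CUBIC))
print([(q-[285,180])*8 for q in proj(s,[low,top])])
```

```text
[257.8556 166.0452] (45.93461990356445, 46.06159591674805)
top 90 (array([180.8352, 154.4052]), (14.999005317687988, 16.077463150024414)) scene (array([288.3681, 283.5467]), (12.679851531982422, 22.666885375976562))
top 110 (array([180.7743, 154.3479]), (14.941219329833984, 15.781356811523438)) scene (array([288.1488, 283.9534]), (10.490438461303711, 21.48474884033203))
top 125 (array([180.8224, 154.516 ]), (14.519847869873047, 15.492754936218262)) scene (array([288.1813, 283.9776]), (9.641372680664062, 19.32181167602539))
plane [[0.6775 0.2291 0.1473]] w+s [[0.6802 0.2309 0.1444 0.0024]] w+t [[0.6757 0.228  0.1489 0.0014]] s+t [[0.6779 0.23   0.1383 0.0015]]
plate [[0.6712 0.1734 0.008 ]
 [0.6473 0.2785 0.008 ]] 12.845169964390081 0.10781272965985626
sleeve px crop [array([354.0279, 163.1574]), array([398.936 ,  56.2034])]
[array([209.2066, 372.9312]), array([311.8536, 128.4648])]
```

View pics/w11c.png

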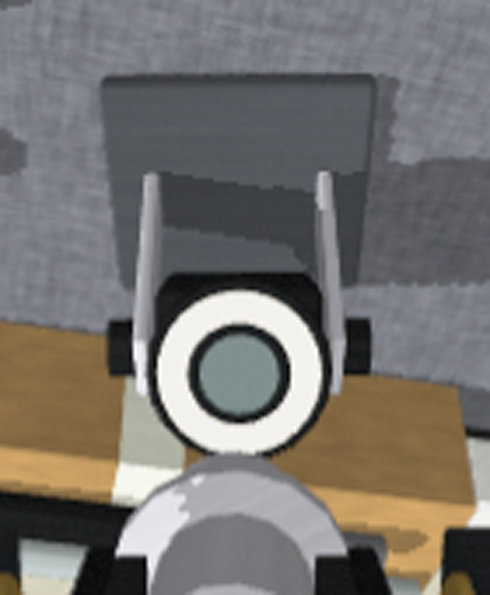

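View pics/s11c.png

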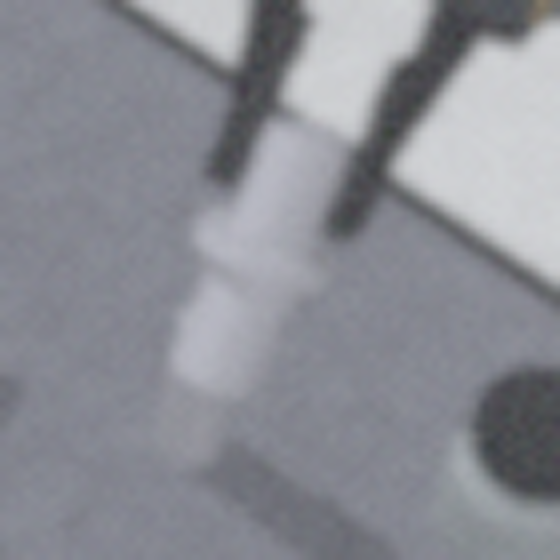

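The lens measures (0.6775,0.2291) at its known height, in agreement with earlier. The camera yaw readings average about 12.2°. The sleeve's lower end appears where predicted (209,373 predicted, about 208,378 seen). Advancing along the axis.

Run:
```python
from h import *
from rig import arm
s=arm.get_state();a=axis(12.2);L=np.array([.677,.2293,.1473])
print(delta(s,L+a*(.09+.016),Rfin(a,12.2)))
```

```text
(array([0.0017, 0.0605, 0.002 ]), array([ 0.0009, -0.0026, -0.0023]))
```

Request:
{"name": "jog_arm", "arguments": {
  "rows": [
    [[0, 0.008, 0], [0, 0, 0]],
    [[0, 0.02, 0], [0, 0, 0]],
    [[0.001, 0.034, 0.001], [0, -0.002, -0.002]],
    [[0.001, 0.046, 0.001], [0, -0.002, -0.002]],
    [[0.002, 0.054, 0.002], [0, -0.002, -0.002]],
    [[0.002, 0.06, 0.002], [0, -0.002, -0.002]],
    [[0.002, 0.06, 0.002], [0, -0.002, -0.002]],
    [[0.002, 0.06, 0.002], [0, -0.002, -0.002]],
    [[0.002, 0.06, 0.002], [0, -0.002, -0.002]],
    [[0.002, 0.06, 0.002], [0, -0.002, -0.002]]
  ]
}}

```text
time: 10.23
tcp_pos: [0.6122, 0.217, 0.2315]
ee_rot: [-1.517, -1.883, 0.915]
contact_force: [0.9, 0.2, -1.2]
finger_gap: 0.0253
```

Run:
```python
from h import *
from rig import arm
np.set_printoptions(precision=4,suppress=True)
s=arm.get_state();print(s["time"],s["tcp_pos"],s["contact_force"],s["finger_gap"],np.abs(s["joint_velocities"]).max())
a=axis(12.2);L=np.array([.677,.2293,.1473]);print(delta(s,L+a*(.09+.016),Rfin(a,12.2)))
d=arm.read_camera("scene");w=arm.read_camera("wrist");t=arm.read_camera("top")
R=Ro.from_rotvec(s["ee_rot"]).as_matrix();low=s["tcp_pos"]+R@[0,.016,0];vp=L+.09*a
print("low-vp mm",(low-vp)*1e3)
print("crop px low,top,vp,lens",[(q-[240,190])*5 for q in proj(d,[low,low+a*.075,vp,L])])
a_=d["pixels"][190:310,240:370,::-1];cv2.imwrite("pics/s12.png",cv2.resize((255*(a_/255.)**.6).astype(np.uint8),None,fx=5,fy=5,interpolation=cv2.INTER_CUBIC))
a_=t["pixels"][110:260,110:370,::-1];cv2.imwrite("pics/t12.png",cv2.resize(a_,None,fx=3,fy=3,interpolation=cv2.INTER_CUBIC))
cv2.imwrite("pics/sf12.png",d["pixels"][:,:,::-1])
```

```text
10.2333 [0.6122 0.217  0.2315] [ 0.8622  0.2103 -1.2133] 0.025307064106238533 0.003932872580579909
(array([-0.0017,  0.001 , -0.0002]), array([0.0016, 0.0004, 0.0006]))
low-vp mm [-1.0256  1.4835  0.6774]
crop px low,top,vp,lens [array([314.6204, 300.4334]), array([375.8089, 153.955 ]), array([310.4643, 300.6428]), array([241.2585, 466.2691])]
```

View pics/s12.png

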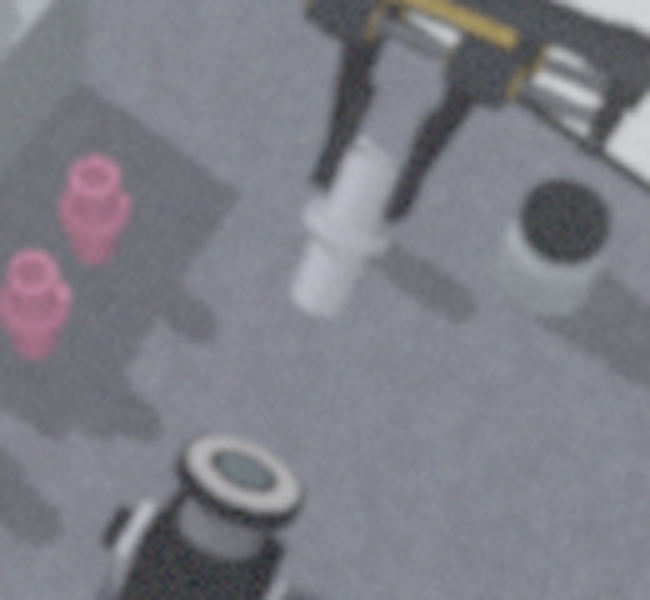

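View pics/t12.png

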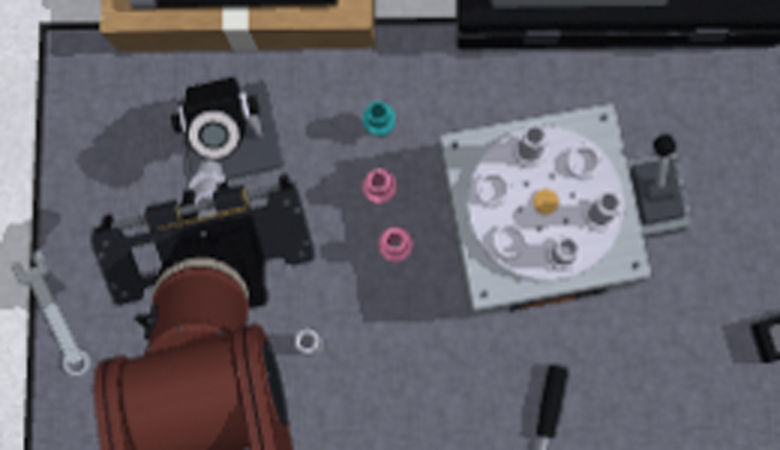

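View pics/sf12.png

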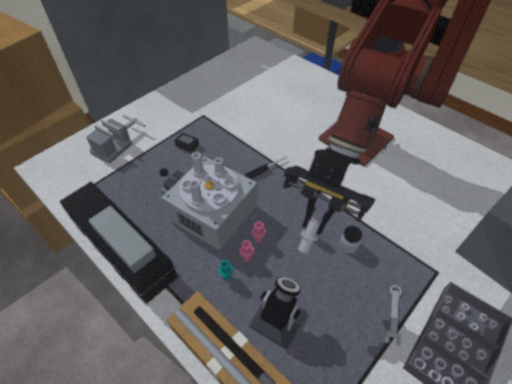

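Checks:
- **Sleeve:** its lower end is at scene crop (318,305), against the view point at (310,301), so roughly 3–5 mm off. The state gives 2 mm.
- **Lever and other sleeves:** the lever is over, and the three other sleeves are in their nests.
- **Bystanders:** unmoved.
- **Arm:** still.

Handing in.

```bash
python3 -c "
from rig import arm
print(arm.hand_in())"
```

```text
the job is handed in; nothing more can be done
None
```

I pushed the lever fully over, lifted the collared sleeve out of the dial and handed the job in with it held in front of the bench camera, at about 10 s of the 38 s allowed. No verdict was reported.

**What went wrong on the way:** my first push passed just over the lever's ball. Both the scene and wrist cameras showed the real fingertips about 35 mm behind the reported TCP. I went back lower, and the second push moved the lever. I used the same 35 mm correction for the grasp.

**Last checks:**
- **Lever:** the ball was at scene pixel (163,172), which matches 1.0 rad. It was still over at the end.
- **Sleeve position:** by the reported arm pose, the lower end was about 2 mm from the computed view point. The scene picture put it about 3–5 mm off, against the 15 mm allowed.
- **Sleeve tilt:** the tool axis was well under 1° from the computed optical axis. The camera yaw behind that axis is about 12°, with readings from 9.6° to 13.2°.
- **Grip:** the gap held at 25.3 mm on the 26 mm barrel under 30 N, and the arm was still.
- **Other sleeves and bystanders:** the three other sleeves stood in their nests. The jar, wrench, screwdriver, adapter and spare sleeve looked unmoved, judged by eye from the final pictures. I made no contact with the camera.

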